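Nest the beakers and close the keeper

TASK

Take the tall narrow open beaker from its slot at the edge of the hob, lower it - without dropping it - into the short wide open beaker in the tray until it stands upright on its floor, and let go. Then swing the keeper arm over the nested pair until its end is fully home in the forked catch, and leave it there. Leave the lidded tins, the spoon and the glass bowl where they are, and the wide beaker in its slot.

Things in the scene. Friction and masses are not known exactly. Their poses are not given: they have to be found in the camera images.
- hobunit: Fixed steel hob on legs, its slotted tray rolled out from under it. Origin: on the table under the tray; z up, +y the way the tray rolls out (away from the hob), x along the hob's edge. Tray x -190 to 190, y -170 to 220 mm, slot plate top 14 mm high, front lip 30 mm; round slots 10 mm deep, floors at z 4 mm. Three slots at y -58, x -110, 0, 110: one holds the tall beaker, two hold tins.
- hob_edge (a point): Middle of the hob's lower front edge, z 160 mm, axes as hobunit. The hob fills everything on its -y side from z 160 to 215 mm, grates to 240, x -250 to 250; legs only at the corners. The tall beaker's axis is only 12 mm out from this edge: lean the tool (about 35 degrees, tip toward -y, jaws closing along x), lift at most 40 mm there, then draw out along +y.
- catch (a point): Forked catch for the keeper's end, between its prongs where the arm rests, z 116 mm; axes as hobunit. Its post is 14 (x) by 34 (y) mm, 75 mm toward -x from the wide beaker's axis; the stop prong (-y side) reaches z 127 mm, the other is low.
- tall_beaker_mid (a point): Centre, half-way up, of the tall narrow open steel beaker: straight, 60 mm outside diameter, 95 mm high, wall 2.5 mm, foot bevelled 4 mm over its lowest 8 mm, loose, about 0.16 kg. z along its axis, up. Its underside is 47.5 mm below this point. Grip across the diameter, within the top 25 mm: nested, only its top 49 mm stands out.
- wide_beaker: Short wide open steel beaker standing loose in its tray slot: 78 mm outside diameter, 50 mm high, inside diameter 72 mm, floor 4 mm thick. Origin: centre of its underside; z up. With the tall beaker nested, the tall beaker's centre is 51.5 mm above this origin and its rim 99 mm above it.
- keeper (a joint): Angle of the keeper arm in rad about its upright hinge: 0 is closed (arm along the unit's -x, over the wide beaker, its end in the fork against the stop), growing as the arm swings toward +y; about 1.57 points along +y. Range 0 to 1.9. It is stiff (0.18 N m) and stays where it is left.
- keeper_knob (a point): Middle of the free part of the upright round steel knob on the keeper arm: 16 mm diameter, rising from the arm's top (122 mm above the table) to 165 mm; this point is at 144 mm, 165 mm out from the hinge axis. It can be pinched or pushed from above.
- keeper_hinge (a point): On the keeper's upright hinge axis, at the arm's mid-height. Its post is 18 mm thick. The arm is a flat steel bar 200 mm long, 14 mm wide, 12 mm thick, underside 110 mm above the table: it passes 7 mm above the rim of a fully nested pair, and can not pass if the pair stands higher.
- tin1: Bystander: closed round lidded steel tin, 63 mm diameter, 62 mm high, loose in a tray slot. Origin: centre of its underside.
- tin2: Bystander: closed round lidded steel tin, 63 mm diameter, 62 mm high, loose in a tray slot. Origin: centre of its underside.
- tin3: Bystander: closed round lidded steel tin, 63 mm diameter, 62 mm high, loose in a tray slot. Origin: centre of its underside.
- tin4: Bystander: closed round lidded steel tin, 63 mm diameter, 62 mm high, loose in a tray slot. Origin: centre of its underside.
- tin5: Bystander: closed round lidded steel tin, 63 mm diameter, 62 mm high, loose in a tray slot. Origin: centre of its underside.
- spoon: Bystander: wooden spoon, 200 mm long, lying on the table on the far (+y) side of the tray.
- glass_bowl: Bystander: small glass bowl, 110 mm diameter, 50 mm high, on the table on the far (+y) side of the tray. Origin: centre of its underside.

How it is judged:
On the way, in this order (a step that is already met when the one before it is completed fails the run):
1. the tall beaker is inside the wide one, within 20 mm of its floor, while still held (horizontal distance between tall_beaker_mid and wide_beaker below 0.012 m and z of tall_beaker_mid in the frame of wide_beaker below 0.0715 m and contact force between the fingers and tall_beaker above 0.5 N), for 0.05 s.
2. the tall beaker stands nested and is released, the keeper not yet closed (horizontal distance between tall_beaker_mid and wide_beaker below 0.008 m and z of tall_beaker_mid in the frame of wide_beaker between 0.044 and 0.056 m and angle between tall_beaker_mid's own z axis and vertical below 0.08 rad and contact force between the fingers and tall_beaker below 0.1 N and value of joint keeper above 0.3 rad), for 0.2 s.
3. the keeper arm is home in its catch (value of joint keeper below 0.05 rad), for 0.2 s.
At the end, for the whole second after the job is handed in: The tall beaker stands upright (within 0.08 rad) on the floor of the wide beaker (within about 5 mm in height, axes within 8 mm), at rest; the wide beaker is upright and within 20 mm of where it started; the keeper arm is closed to within 0.05 rad (8 mm at its knob) (horizontal distance between tall_beaker_mid and wide_beaker below 0.008 m and z of tall_beaker_mid in the frame of wide_beaker between 0.044 and 0.056 m and angle between each of tall_beaker_mid, wide_beaker's own z axis and vertical below 0.08 rad and distance of wide_beaker from where it was at the start of the episode below 0.02 m and value of joint keeper below 0.05 rad and linear speed of tall_beaker below 0.02 m/s); the robot touches nothing.
It fails at once if a bystander (lidded tin, spoon or bowl) is moved more than 30 mm or tipped (distance of any of tin1, tin2, tin3, tin4, tin5, spoon, glass_bowl from where it was at the start of the episode above 0.03 m or angle between any of tin1, tin2, tin3, tin4, tin5, glass_bowl's own z axis and vertical above 0.35 rad).
It also fails if it takes over 61 s, if anything falls off the work surface, if the arm or the gripper's body presses on something with over 40 N, if the wrist force passes 120 N, or if a joint passes its speed limit or range.

ROBOT

A 6-joint arm with a two-finger parallel gripper is mounted at the origin on the work surface. World frame = base frame: x ahead of the robot, y to its left, z up, the work surface at z = 0. Lengths are in m, angles in rad, forces in N, time in s.
With the tool pointing down it reaches from about 0.4 to 0.925 m from the base axis. Payload 3.4 kg.
Tool frame: the origin (TCP) lies between the finger pads; the fingertips stand 14 mm ahead of it and the grasp point (between the pads) lies 5 mm behind it; z points along the fingers, x is the direction in which the jaws open and shut, and the axes are right-handed (so a half turn about z gives the same grasp; the last joint's range is limited). The gripper opens to 85 mm and grips with 20 to 120 N. Pads are 22 mm wide; open, the fingers measure 114 mm over their backs; the gripper's body (76 mm by 85 mm) begins 54 mm behind the grasp point. The pads swing forward as they close: fully open they stand 13 mm farther back than shut.
Start: joints at [-1.206, 0.307, 1.506, -0, 1.328, -0.073], TCP at [0.244, -0.521, 0.245] pointing down, gripper open.
Joint ranges: [-3.12, 3.12], [-1.05, 2.28], [0.14, 2.33], [-1.42, 4.57], [0.1, 2.73], [-2.68, 2.68]. Speed limits (rad/s): [2.57, 2.57, 3.14, 3.14, 3.14, 3.14].

INTERFACE

Orientations are given as [roll, pitch, yaw] about the fixed x, y, z axes, in that order (R = Rz(yaw) Ry(pitch) Rx(roll)).
In Python, from station import * gives the robot as it stands.
- The arm moves only by the tool step_arm, never from a script. Its argument "steps" is a list of rows, each a list of 7 numbers: the turn, a rotation vector about the world's x, y, z in rad, then the shift along the world's x, y, z in m, then the closure in counts, from 0 (fully open) to 255 (shut). A call has 1 to 5 rows; each row shifts and turns the commanded pose from where the row before left it; what a row does not reach is not made up. A row lasts 1/8 s, in which the tool goes at most 62.5 mm and 10.7 degrees, less where a joint would pass 70% of its speed; a pose out of reach is approached as far as the arm can. A call is refused whole if a number of a shift passes 0.0625 or a number of a turn 0.188, either way. A call with a gripper value outside its range is refused whole. The fingers move at their own pace and stop on an object; the grip force is fixed at half the most. Time passes only in rows, so rows that do not move let the fingers close. It gives the time, the measured TCP pose, the force and the opening at its end, in the units of the state.
- state(): the state, without advancing time (a new reading comes with each control period).
- grab_frame(name): name is "scene" or "top" or "wrist"; returns the picture (400x640x3 uint8, red, green, blue); there is no depth.
- camera_params(name): a dict with "mtx" (3x3 intrinsics, pixels), "origin" and "orientation" of the camera in the world. Camera axes: x right, y up, looking along -z (the intrinsics and any distortion apply to the point x, -y, -z); pixel columns grow to the right and rows downward; lengths in m; the calibration is good to about 2 mm. The wrist camera is an equidistant fisheye: a pixel r from the principal point sees the ray r / f radians off the axis. A picture is of the moment at which its call begins: read the wrist's pose just before it. camera_params takes no time and is no camera call; for the wrist camera it gives the pose at the moment of the call.
- finish_job(): hands the job in, once; it reports no verdict.
The state is a dict: "clock": time; "qpos": joint angles; "qvel": joint speeds; "joint_torque": joint torques, N m; "position": TCP position; "ee_rot": TCP orientation; "wrist_force": force on the tool from outside, world axes, zero at the start; "wrist_torque": the same for the moment, N m; "opening": finger opening in m.
Only numpy, scipy, OpenCV 4.12 (cv2) and the standard library are available. Lean on these libraries where they do the work, as an engineer would, in place of code of your own. Each camera call takes 0.05 s, during which the arm holds its last target.

## Working session

There is one attempt and no reset: what is moved stays moved. The work goes in short steps, Python scripts to look and compute and a tool call to move; the robot and the scene stay as the last step left them, time stands still between calls to the robot, and variables do not carry over. Pictures are saved under pics/ and viewed, and the job is handed in when it is done.

Besides the shell and the picture viewer there is one more tool, called after "Call:" as name(argument=value, ...), one argument or row to a line, values as JSON. step_arm: Moves the arm, as the interface text tells. Its arguments: {"type":"object","properties":{"steps":{"type":"array"}},"required":["steps"]}

```bash
mkdir -p pics; ls; python3 - <<'E'
from station import *
import cv2
for n in ("scene","top"):
    im=grab_frame(n); cv2.imwrite(f"pics/{n}0.png",im[:,:,::-1])
    p=camera_params(n); print(n,p)
print(state())
E
```

```text
pics
scene {'mtx': array([[444.40748096,   0.        , 314.59885495],
       [  0.        , 444.40748096, 194.47082042],
       [  0.        ,   0.        ,   1.        ]]), 'origin': array([ 1.05661588, -0.12096481,  0.91448814]), 'orientation': array([ 0.62152308, -0.01230658,  1.11056002])}
top {'mtx': array([[367.95595013,   0.        , 320.84693367],
       [  0.        , 367.95595013, 193.18822942],
       [  0.        ,   0.        ,   1.        ]]), 'origin': array([0.46599119, 0.14825536, 0.88435055]), 'orientation': array([ 0.12485676, -0.00943405, -1.5424749 ])}
{'clock': 0.1, 'qpos': array([-1.20551588e+00,  3.07481657e-01,  1.50754081e+00, -5.54580216e-07,
        1.32839331e+00, -7.34880371e-02]), 'qvel': array([-0.00012981, -0.00274431, -0.00349301,  0.00042411,  0.00106177,
       -0.00018833]), 'joint_torque': array([ 4.12047102e-04, -4.58528888e+01, -2.52609015e+01, -3.28550209e-05,
        5.58590109e-03, -1.30008524e-05]), 'position': array([ 0.24404415, -0.51998136,  0.24448333]), 'ee_rot': array([-3.14145933e+00,  1.81823545e-03, -1.13202759e+00]), 'wrist_force': array([ 0.67510949, -0.17920396,  0.60996182]), 'wrist_torque': array([0.01210267, 0.01700149, 0.00538729]), 'opening': 0.08535353211958818}
```

View pics/scene0.png

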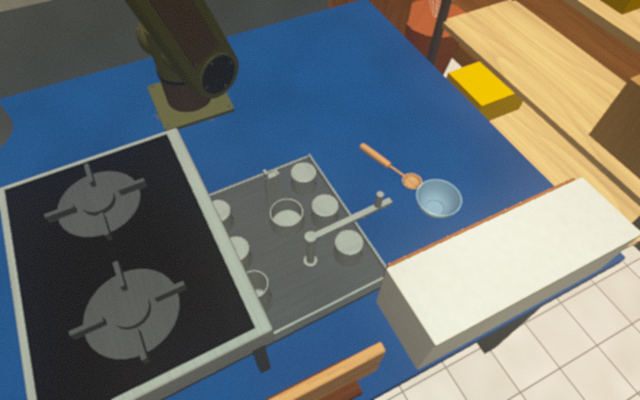

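View pics/top0.png

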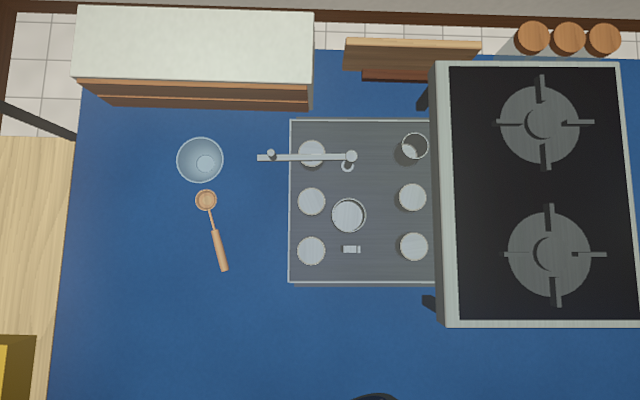

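Top view: tall beaker at about (414,146), wide (348,215), keeper pointing along the tray's +y with its hinge near (351,156) and knob near (271,154), catch (352,249). I'll enlarge these.

```bash
cat > h.py <<'E'
import numpy as np, cv2
from scipy.spatial.transform import Rotation as R
from station import *
def cam(n):
    p=camera_params(n); return p['mtx'],p['origin'],R.from_euler('xyz',p['orientation']).as_matrix()
def ray(n,u,v):
    K,o,M=cam(n); d=np.array([(u-K[0,2])/K[0,0],-(v-K[1,2])/K[1,1],-1.]); return o,M@d
def atz(n,u,v,z):
    o,d=ray(n,u,v); return o+d*(z-o[2])/d[2]
def proj(n,P):
    K,o,M=cam(n); c=M.T@(np.asarray(P)-o); return K[0,2]+K[0,0]*c[0]/-c[2],K[1,2]-K[1,1]*c[1]/-c[2]
def tri(obs):
    A=np.zeros((3,3));b=np.zeros(3)
    for n,u,v in obs:
        o,d=ray(n,u,v); d=d/np.linalg.norm(d); Q=np.eye(3)-np.outer(d,d); A+=Q;b+=Q@o
    return np.linalg.solve(A,b)
def crop(src,dst,x0,y0,w,h,s):
    im=cv2.imread(src)[y0:y0+h,x0:x0+w]; im=cv2.resize(im,None,fx=s,fy=s,interpolation=cv2.INTER_CUBIC)
    for x in range((x0//20+1)*20,x0+w,20): cv2.line(im,((x-x0)*s,0),((x-x0)*s,6),(0,0,255),1); cv2.putText(im,str(x),((x-x0)*s-10,16),0,.35,(0,255,255),1)
    for y in range((y0//20+1)*20,y0+h,20): cv2.line(im,(0,(y-y0)*s),(6,(y-y0)*s),(0,0,255),1); cv2.putText(im,str(y),(8,(y-y0)*s+4),0,.35,(0,255,255),1)
    cv2.imwrite(dst,im)
E
python3 - <<'E'
from h import *
crop("pics/top0.png","pics/top0c.png",250,110,200,150,4)
crop("pics/top0.png","pics/top0d.png",380,110,100,75,8)
crop("pics/scene0.png","pics/scene0c.png",200,150,200,150,4)
for a in [(414,146,.1),(348,215,.054),(351,156,.13),(271,154,.165)]: print(atz("top",*a))
E
```

```text
[ 0.67468701 -0.05723493  0.1       ]
[0.52255798 0.08064827 0.054     ]
[0.64117035 0.08291499 0.13      ]
[0.63224633 0.24564033 0.165     ]
```

View pics/top0c.png

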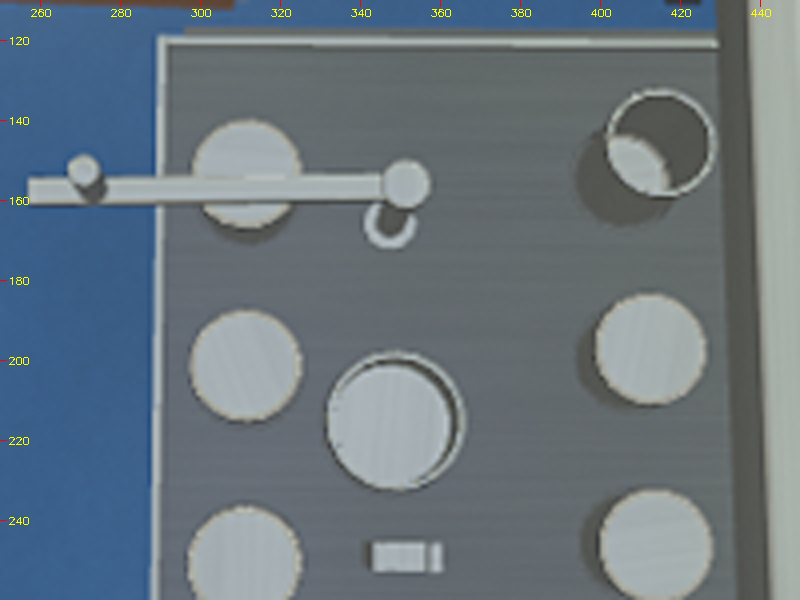

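View pics/top0d.png

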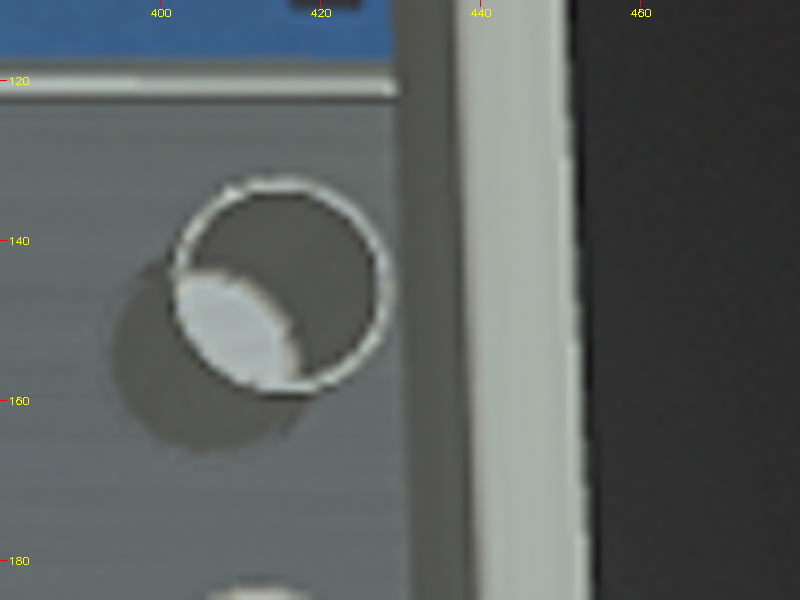

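View pics/scene0c.png

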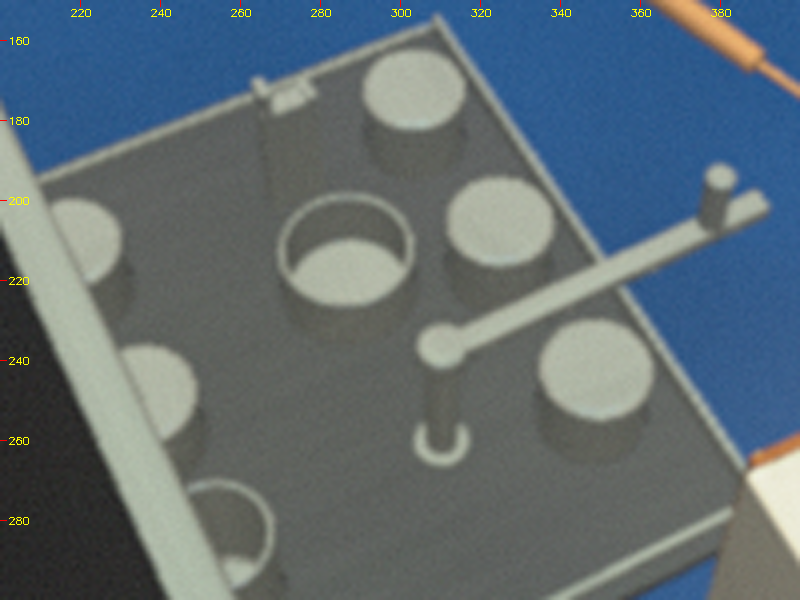

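```bash
python3 - <<'E'
from h import *
np.set_printoptions(precision=4,suppress=True)
P={}
for k,u,v,z in [('tall',415.5,145.7,.099),('wide',348.4,215,.054),('t2',412.8,197.3,.066),('t3',414,246,.066),('ta',312,153.5,.066),('tb',311.5,201.2,.066),('tc',311.5,250,.066),('hinge',351.3,156,.128),('knob',270.8,152,.165),('armend',257,157.5,.122),('catch',351,249,.116),('stop',359,249,.127)]:
    P[k]=atz("top",u,v,z); print(k,P[k], 'in scene',np.round(proj("scene",P[k]),1))
d=P['tall']-P['t3']; print('yaw',np.arctan2(d[1],d[0]),np.linalg.norm(d[:2]))
d=P['ta']-P['tc']; print('yaw',np.arctan2(d[1],d[0]),np.linalg.norm(d[:2]))
d=P['hinge']-P['catch']; print('yaw',np.arctan2(d[1],d[0]),np.linalg.norm(d[:2]))
d=P['knob']-P['hinge']; print('keeper ang',np.arctan2(d[1],d[0]),np.linalg.norm(d[:2]))
print('tall tri',tri([('top',415.5,145.7),('scene',254.5,284)]),'wide tri',tri([('top',348.4,215),('scene',286.5,212.5)]))
print('knob tri',tri([('top',270.8,152),('scene',380,194)]))
print('hinge tri',tri([('top',351.3,156),('scene',310.5,236.5)]))
E
```

```text
tall [ 0.6757 -0.0608  0.099 ] in scene [251.  283.1]
wide [0.5226 0.0797 0.054 ] in scene [285.3 211.4]
t2 [ 0.5657 -0.0631  0.066 ] in scene [232.8 247.4]
t3 [ 0.4575 -0.0654  0.066 ] in scene [215.3 210.2]
ta [0.6591 0.1661 0.066 ] in scene [346.7 240.8]
tb [0.5502 0.1638 0.066 ] in scene [323.2 204.2]
tc [0.4425 0.1604 0.066 ] in scene [301.8 171.9]
hinge [0.6417 0.0821 0.128 ] in scene [308.7 234.7]
knob [0.6363 0.2462 0.165 ] in scene [378.5 193.8]
armend [0.6337 0.2806 0.122 ] in scene [388.9 198.9]
catch [0.4482 0.0781 0.116 ] in scene [270.2 172.3]
stop [0.4489 0.0628 0.127 ] in scene [263.7 171.8]
yaw 0.021116793115622142 0.2182579760566907
yaw 0.026244606399273902 0.21675156508357643
yaw 0.02048185611403481 0.19347407880480227
keeper ang 1.6033603990050358 0.16419849663388844
tall tri [ 0.6777 -0.0582  0.0967] wide tri [0.5235 0.0807 0.0498]
knob tri [0.6372 0.2477 0.1642]
hinge tri [0.6436 0.0833 0.1229]
```

Call:
step_arm(
  steps=[
    [0,0,0,0,0,0.06,0],
    [0,0,0.165,0,0.02,0.055,0],
    [0,0,0.165,0.015,0.04,0.04,0],
    [0,0,0.165,0.03,0.053,0,0],
    [0,0,0.165,0.03,0.053,0,0],
  ],
)

```text
clock: 0.72
position: [0.3197, -0.3532, 0.4007]
ee_rot: [3.141, -0.001, -0.468]
wrist_force: [1.1, -0.2, -0.8]
opening: 0.0851
```

Call:
step_arm(
  steps=[
    [0,0,0.165,0.03,0.053,0,0],
    [0,0,0.165,0.03,0.053,0,0],
    [0,0,0.165,0.03,0.053,0,0],
    [0,0,0,0.03,0.053,0,0],
    [0,0,0,0.03,0.053,0,0],
  ],
)

```text
clock: 1.35
position: [0.4697, -0.0877, 0.4001]
ee_rot: [3.141, 0.0, 0.023]
wrist_force: [0.4, -1.0, 1.1]
opening: 0.0853
```

Call:
step_arm(
  steps=[
    [0,0,0,0.05,0.035,0,0],
    [-0.1625,-0.0036,0,0.05,0.035,0,0],
    [-0.1625,-0.0036,0,0.05,0.035,0,0],
    [-0.1625,-0.0036,0,0.05,0.035,-0.01,0],
    [-0.1625,-0.0036,0,0.005,0.007,-0.05,0],
  ],
)

```text
clock: 1.98
position: [0.6796, 0.0615, 0.3418]
ee_rot: [2.489, -0.01, 0.027]
wrist_force: [0.6, 0.1, -0.8]
opening: 0.0852
```

Call:
step_arm(
  steps=[
    [0,0,0,0,0,-0.05,0],
    [0,0,0,0,0,0,0],
  ],
)

```text
clock: 2.22
position: [0.6718, 0.058, 0.2842]
ee_rot: [2.489, 0.013, 0.024]
wrist_force: [-0.5, -0.4, 1.0]
opening: 0.0853
```

```bash
python3 - <<'E'
from h import *
s=state();print(s['position'],s['ee_rot'],s['qpos'])
print(camera_params("wrist"))
for n in ("wrist","top"): cv2.imwrite(f"pics/{n}1.png",grab_frame(n)[:,:,::-1])
E
```

```text
[0.67176254 0.05801967 0.28420088] [2.48864995 0.01313748 0.02448244] [ 0.33117131  0.5385917   1.20518743 -0.61488254  1.62459468  0.34030016]
{'mtx': array([[309.70691629,   0.        , 319.48442983],
       [  0.        , 309.70691629, 198.64851898],
       [  0.        ,   0.        ,   1.        ]]), 'origin': array([0.66915966, 0.19925466, 0.33984785]), 'orientation': array([-0.9652682 ,  0.01378554,  0.02492417])}
```

View pics/wrist1.png

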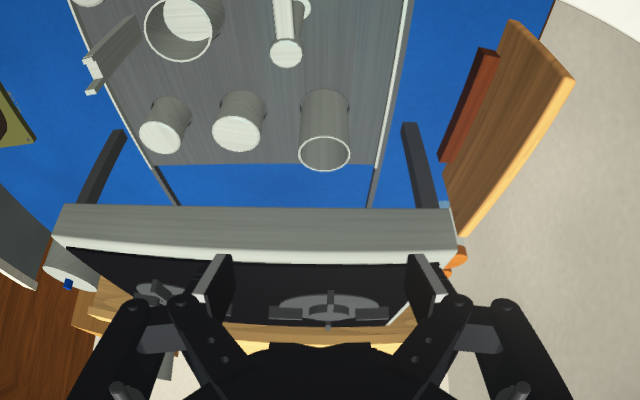

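View pics/top1.png

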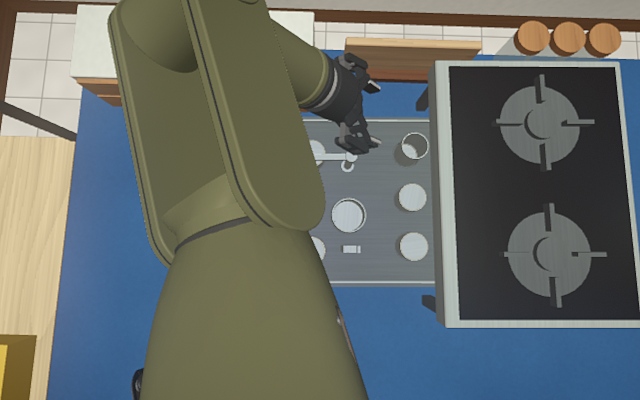

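```bash
cat >> h.py <<'E'
def wray(cp,u,v):
    K=cp['mtx'];x=(u-K[0,2])/K[0,0];y=(v-K[1,2])/K[1,1];r=np.hypot(x,y);s=np.sin(r)/r if r>1e-9 else 1
    d=np.array([x*s,-y*s,-np.cos(r)]); return cp['origin'],R.from_euler('xyz',cp['orientation']).as_matrix()@d
def watz(cp,u,v,z):
    o,d=wray(cp,u,v); return o+d*(z-o[2])/d[2]
def fitc(cp,pts,z,r):
    from scipy.optimize import least_squares
    P=np.array([watz(cp,u,v,z)[:2] for u,v in pts]); 
    s=least_squares(lambda c:np.hypot(*(P-c).T)-r,P.mean(0)); return s.x,s.fun
E
python3 - <<'E'
from h import *
crop("pics/wrist1.png","pics/wrist1c.png",270,80,100,100,6)
crop("pics/wrist1.png","pics/wrist1d.png",80,0,240,150,3)
cv2.imwrite("pics/scene1.png",grab_frame("scene")[:,:,::-1])
E
```

```text
(no output)
```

View pics/wrist1c.png

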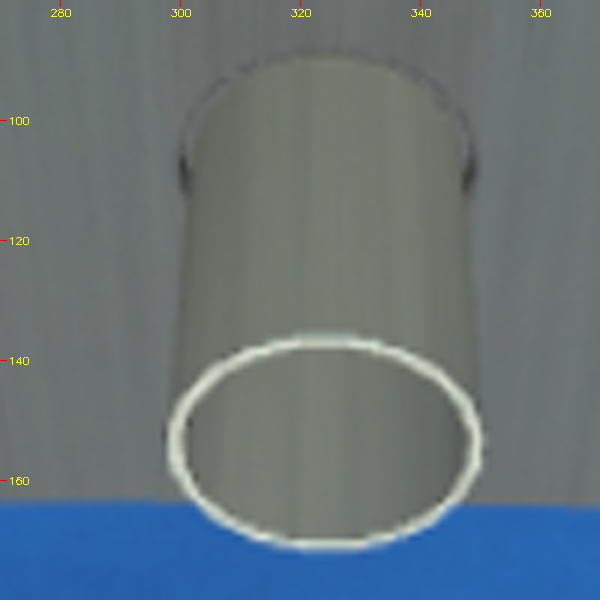

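View pics/wrist1d.png

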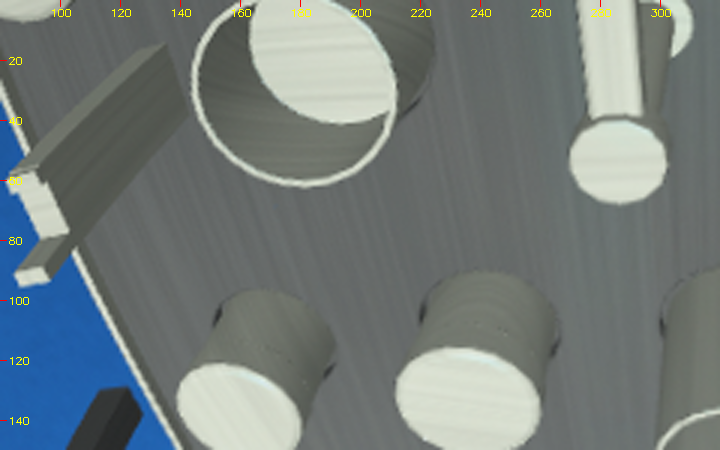

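View pics/scene1.png

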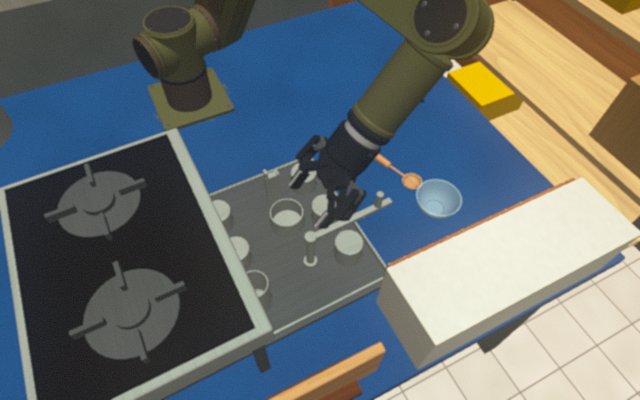

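```bash
python3 - <<'E'
from h import *
cp=camera_params("wrist")
print(fitc(cp,[(297.9,154),(350.3,154),(324.5,135.5),(324.5,171.8)],.099,.030))
print(fitc(cp,[(144,27),(182,62.3),(212.5,29),(152,47),(205,48)],.054,.039))
for z in (.122,.126,.13): print(z,[watz(cp,*p,z)[:2].round(4) for p in [(269.5,54),(302.3,54),(286,38.5),(286,67.8)]])
print('prong/catch',watz(cp,91,92,.127),watz(cp,95,70,.116))
E
```

```text
(array([ 0.68444538, -0.07049497]), array([0.00099049, 0.00094867, 0.00143166, 0.00152647]))
(array([0.52767353, 0.07672032]), array([ 1.26211495e-05,  1.44729934e-03,  8.22459047e-04, -7.10568126e-04,
       -1.80532328e-03]))
0.122 [array([0.6352, 0.0754]), array([0.6618, 0.075 ]), array([0.6492, 0.0894]), array([0.6481, 0.0616])]
0.126 [array([0.6359, 0.0776]), array([0.662 , 0.0771]), array([0.6496, 0.0913]), array([0.6485, 0.064 ])]
0.13 [array([0.6365, 0.0797]), array([0.6622, 0.0793]), array([0.65  , 0.0932]), array([0.6489, 0.0664])]
prong/catch [0.44947156 0.05967611 0.127     ] [0.4573871  0.07784147 0.116     ]
```

```bash
python3 - <<'E'
from h import *
s=state();print(s['clock'],s['position'],s['ee_rot'],s['qvel'])
p=camera_params("wrist");print(p['origin'],p['orientation'])
cv2.imwrite(f"pics/wrist2.png",grab_frame("wrist")[:,:,::-1])
s=state();print(s['clock'],s['position'],s['ee_rot'],s['qvel'])
p=camera_params("wrist");print(p['origin'],p['orientation'])
crop("pics/wrist2.png","pics/wrist2c.png",270,80,100,100,6)
crop("pics/wrist2.png","pics/wrist2d.png",80,0,240,150,3)
E
```

```text
2.375 [0.67536508 0.05675761 0.29315784] [ 2.4915551  -0.00355356  0.02178171] [-0.01042621 -0.02747173 -0.01997986  0.00258023 -0.00645414  0.00390095]
[0.67223589 0.19783134 0.34923118] [-0.96234056 -0.0029203   0.02226955]
2.425 [0.67559857 0.05672324 0.2939535 ] [ 2.49240922 -0.00534665  0.02150304] [-0.00408211 -0.01445197 -0.00315771  0.00660517 -0.00424534  0.00211903]
[0.67240142 0.19772061 0.35015187] [-0.96154466 -0.00468462  0.0219168 ]
```

View pics/wrist2c.png

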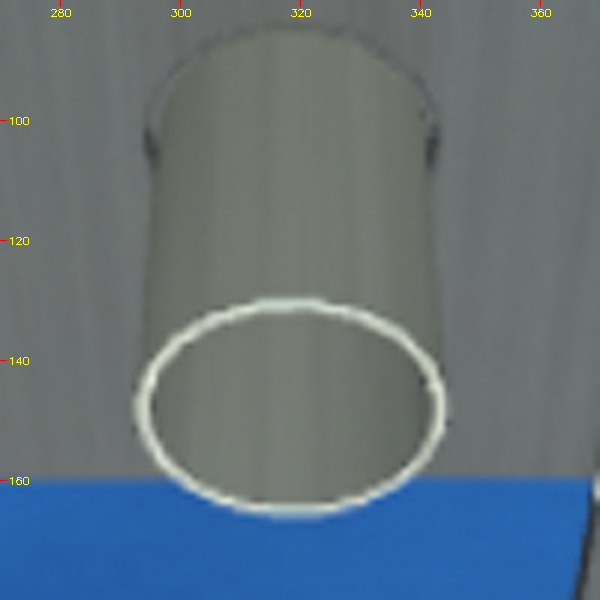

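View pics/wrist2d.png

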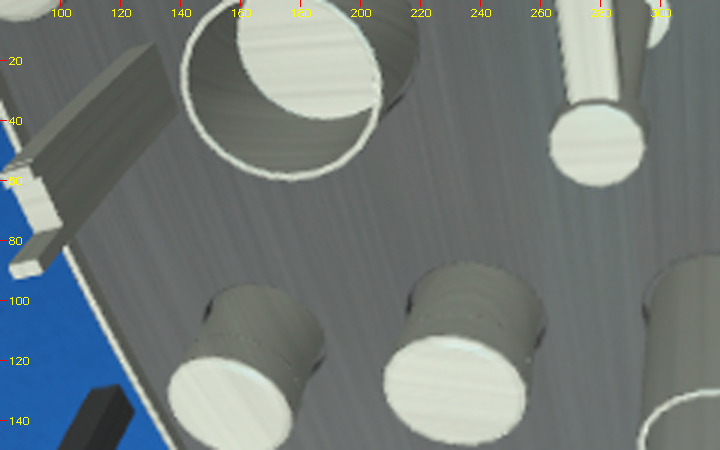

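```bash
python3 - <<'E'
from h import *
cp=camera_params("wrist"); cp=dict(cp,origin=np.array([.67224,.19783,.34923]),orientation=np.array([-.96234,-.00292,.02227]))
print(fitc(cp,[(292.3,147.8),(344.3,147.8),(318.3,129.5),(318.3,166.3)],.099,.030))
print(fitc(cp,[(140.2,26),(176,60.3),(207.3,30)],.054,.039))
for z in (.122,.126,.13): print(z,[watz(cp,*p,z)[:2].round(4) for p in [(263,48),(295,48),(279,32.7),(279,62)]])
print('prong/catch',watz(cp,89,89,.127),watz(cp,92,68,.116))
print('tins',watz(cp,156.5,134.5,.066),watz(cp,231.5,130,.066))
E
```

```text
(array([ 0.67736196, -0.0608468 ]), array([9.98328296e-05, 9.99122847e-05, 6.74129867e-04, 6.88923527e-04]))
(array([0.52315237, 0.07854106]), array([-1.49116707e-04, -2.12610859e-05, -1.47600519e-04]))
0.122 [array([0.6304, 0.0813]), array([0.6561, 0.0806]), array([0.644 , 0.0948]), array([0.6425, 0.0675])]
0.126 [array([0.6311, 0.0834]), array([0.6564, 0.0827]), array([0.6445, 0.0966]), array([0.6431, 0.0698])]
0.13 [array([0.6319, 0.0854]), array([0.6566, 0.0848]), array([0.645 , 0.0984]), array([0.6436, 0.0721])]
prong/catch [0.44883092 0.0636794  0.127     ] [0.45475484 0.0808466  0.116     ]
tins [ 0.45986412 -0.06187306  0.066     ] [ 0.5684626  -0.06007133  0.066     ]
```

Call:
step_arm(
  steps=[
    [0,0,0,0.001,0,-0.03,0],
    [0,0,0,0.001,0,-0.025,0],
    [0,0,0,0,-0.0245,-0.032,0],
    [0,0,0,0,-0.0245,-0.032,0],
    [0,0,0,0,0,0,0],
  ],
)

```text
clock: 3.05
position: [0.6757, 0.0058, 0.1721]
ee_rot: [2.491, 0.001, 0.019]
wrist_force: [-0.4, 0.9, -1.0]
opening: 0.0857
```

```bash
python3 - <<'E'
from h import *
s=state();print(s['clock'],s['position'],s['ee_rot'],s['qvel'])
cv2.imwrite(f"pics/wrist3.png",grab_frame("wrist")[:,:,::-1])
s=state();print(s['clock'],s['position'],s['ee_rot'])
E
```

```text
3.05 [0.67569618 0.00582157 0.17207003] [2.49119039e+00 8.40258101e-04 1.90609572e-02] [ 0.02720815 -0.02293461 -0.06219555  0.00249282  0.0208952  -0.00557247]
3.1 [0.67691795 0.00701903 0.17346239] [ 2.49177208e+00 -2.13713665e-03  2.02621650e-02]
```

View pics/wrist3.png

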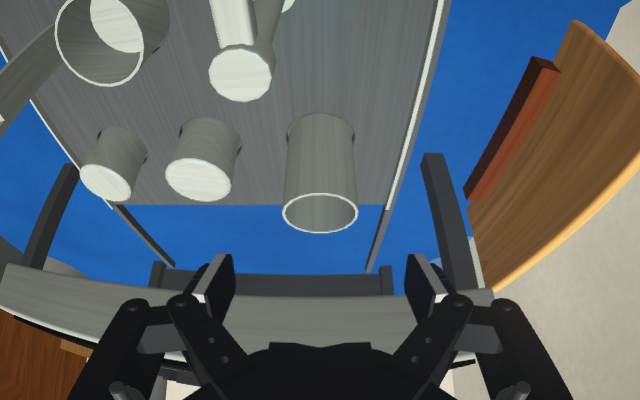

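Call:
step_arm(
  steps=[
    [0,0,0,0,-0.018,-0.024,0],
    [0,0,0,0,-0.018,-0.024,0],
    [0,0,0,0,-0.018,-0.024,0],
    [0,0,0,0,-0.012,-0.015,0],
    [0,0,0,0,0,0,0],
  ],
)

```text
clock: 3.72
position: [0.6767, -0.058, 0.085]
ee_rot: [2.491, -0.0, 0.022]
wrist_force: [0.9, 0.3, 0.1]
opening: 0.0853
```

```bash
python3 - <<'E'
from h import *
s=state();print(s['clock'],s['position'],s['ee_rot'],s['wrist_force'])
for n in ("wrist","scene"):cv2.imwrite(f"pics/{n}4.png",grab_frame(n)[:,:,::-1])
s=state();print(s['clock'],s['position'],s['ee_rot'])
E
```

```text
3.725 [ 0.6767258  -0.05795654  0.08498921] [ 2.49135046e+00 -3.73246748e-04  2.18957717e-02] [0.89416956 0.33184755 0.06367276]
3.825 [ 0.6774547  -0.0570284   0.08581915] [ 2.49168454e+00 -2.19088419e-03  2.30180696e-02]
```

View pics/wrist4.png

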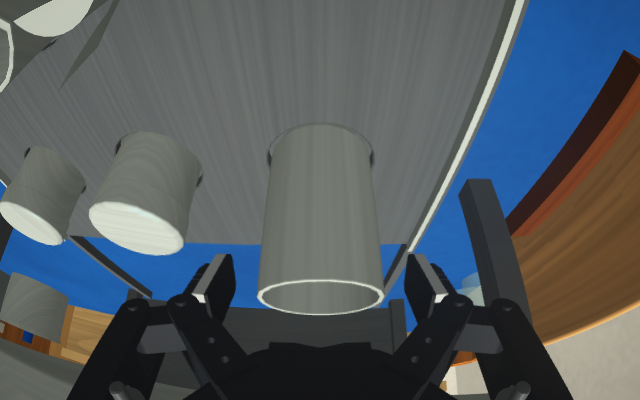

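View pics/scene4.png

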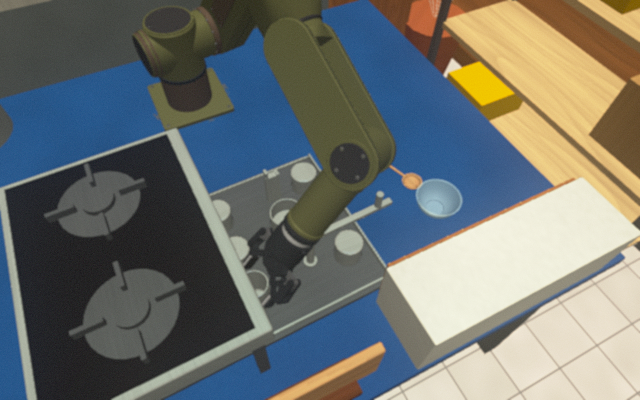

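Call:
step_arm(
  steps=[
    [0,0,0,0,-0.008,-0.007,0],
    [0,0,0,0,0,0,120],
    [0,0,0,0,0,0,255],
    [0,0,0,0,0,0,255],
    [0,0,0,0,0,0,255],
  ],
)

```text
clock: 4.45
position: [0.6766, -0.0655, 0.0778]
ee_rot: [2.491, -0.0, 0.023]
wrist_force: [0.2, 0.1, 2.6]
opening: 0.0583
```

Call:
step_arm(
  steps=[
    [0,0,0,0,0,0,255],
    [0,0,0,0,0,0,255],
  ],
)

```text
clock: 4.7
position: [0.6767, -0.0655, 0.0778]
ee_rot: [2.491, -0.0, 0.023]
wrist_force: [0.8, 0.2, 4.0]
opening: 0.0585
```

```bash
python3 - <<'E'
from h import *
s=state();print(s['clock'],s['position'],s['ee_rot'],s['wrist_force'])
for n in ("wrist",):cv2.imwrite(f"pics/{n}5.png",grab_frame(n)[:,:,::-1])
E
```

```text
4.7 [ 0.67666301 -0.06554971  0.07781337] [ 2.49110288e+00 -3.29338646e-04  2.30890825e-02] [0.75036508 0.22628576 3.98016814]
```

View pics/wrist5.png

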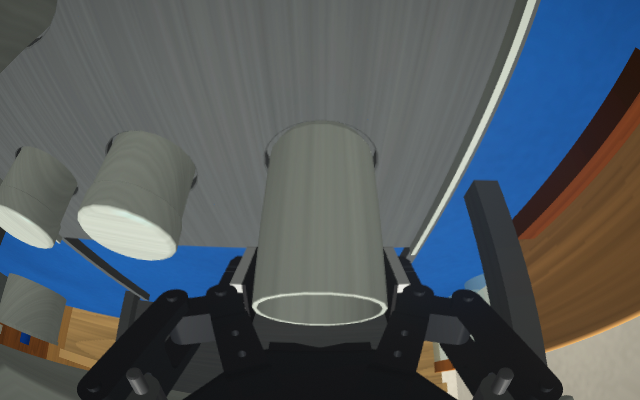

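Gripped: the opening is 58.5 mm, both pads sit on the sides, and the rim is between them. Next I lift less than 40 mm.

Call:
step_arm(
  steps=[
    [0,0,0,0,0,0.006,255],
    [0,0,0,0,0,0.01,255],
    [0,0,0,0,0,0.01,255],
    [0,0,0,0,0,0.008,255],
    [0,0,0,0,0,0,255],
  ],
)

```text
clock: 5.38
position: [0.6768, -0.0654, 0.1124]
ee_rot: [2.492, -0.002, 0.023]
wrist_force: [-0.7, 0.0, -2.7]
opening: 0.059
```

```bash
python3 - <<'E'
from h import *
s=state();print(s['clock'],s['position'],s['ee_rot'],s['wrist_force'],s['opening'])
for n in ("wrist",):cv2.imwrite(f"pics/{n}6.png",grab_frame(n)[:,:,::-1])
E
```

```text
5.375 [ 0.67683212 -0.06543022  0.11243159] [ 2.49175992e+00 -1.53436591e-03  2.28006183e-02] [-0.66218818  0.03868746 -2.67699984] 0.05898070619005792
```

View pics/wrist6.png

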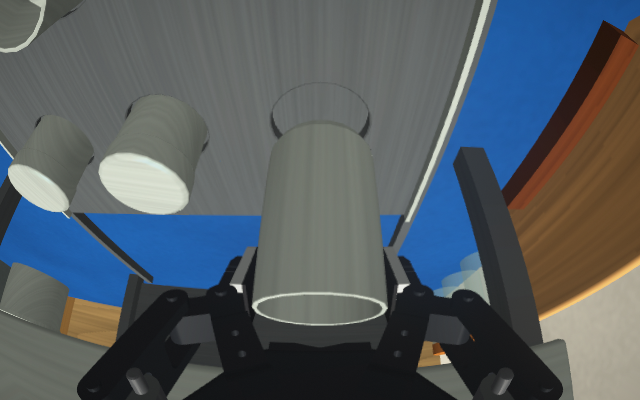

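Call:
step_arm(
  steps=[
    [0,0,0,0,0.008,0,255],
    [0,0,0,0,0.016,0,255],
    [0,0,0,0,0.016,0,255],
    [0,0,0,0,0.01,0.01,255],
    [0,0,0,0,0,0.02,255],
  ],
)

```text
clock: 6.05
position: [0.676, -0.0142, 0.1414]
ee_rot: [2.491, 0.002, 0.025]
wrist_force: [0.5, -0.2, -2.9]
opening: 0.0586
```

Call:
step_arm(
  steps=[
    [0,0,0,0,0,0.03,255],
    [0,0,0,0,0,0.03,255],
    [0,0,0,-0.01,0,0.02,255],
    [0,0,0,-0.02,0.005,0,255],
    [0,0,0,-0.03,0.015,0,255],
  ],
)

```text
clock: 6.68
position: [0.6154, 0.0037, 0.2226]
ee_rot: [2.492, -0.001, 0.021]
wrist_force: [-0.9, 0.1, -1.4]
opening: 0.0584
```

Call:
step_arm(
  steps=[
    [0,0,0,-0.03,0.02,0,255],
    [0,0,0,-0.03,0.02,0,255],
    [0,0,0,-0.02,0.02,0,255],
    [0,0,0,-0.014,0.01,0,255],
    [0,0,0,0,0,0,255],
  ],
)

```text
clock: 7.3
position: [0.5215, 0.0747, 0.2219]
ee_rot: [2.491, 0.0, 0.024]
wrist_force: [-0.5, -0.1, -1.7]
opening: 0.0584
```

```bash
python3 - <<'E'
from h import *
s=state();print(s['clock'],s['position'],s['ee_rot'],s['wrist_force'],s['opening'])
p=camera_params("wrist");print(p['origin'],p['orientation'])
for n in ("wrist","scene"):cv2.imwrite(f"pics/{n}7.png",grab_frame(n)[:,:,::-1])
E
```

```text
7.3 [0.52154318 0.07468837 0.22189736] [2.49126051e+00 4.14306958e-04 2.42381580e-02] [-0.47524688 -0.06040582 -1.73513734] 0.05836500590038758
[0.51829018 0.21574393 0.27789209] [-0.96268039  0.00109591  0.02465806]
```

View pics/wrist7.png

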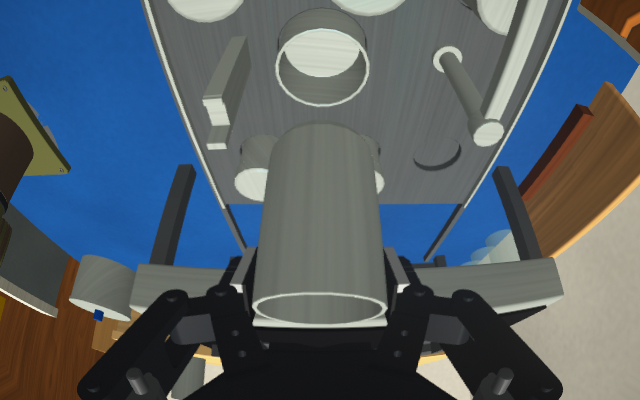

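View pics/scene7.png

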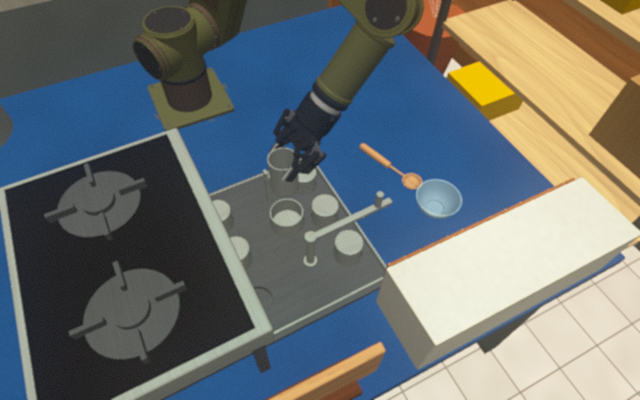

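```bash
python3 - <<'E'
from h import *
crop("pics/wrist7.png","pics/wrist7c.png",260,0,130,130,5)
crop("pics/wrist7.png","pics/wrist7d.png",240,270,160,70,5)
E
```

```text
(no output)
```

View pics/wrist7c.png

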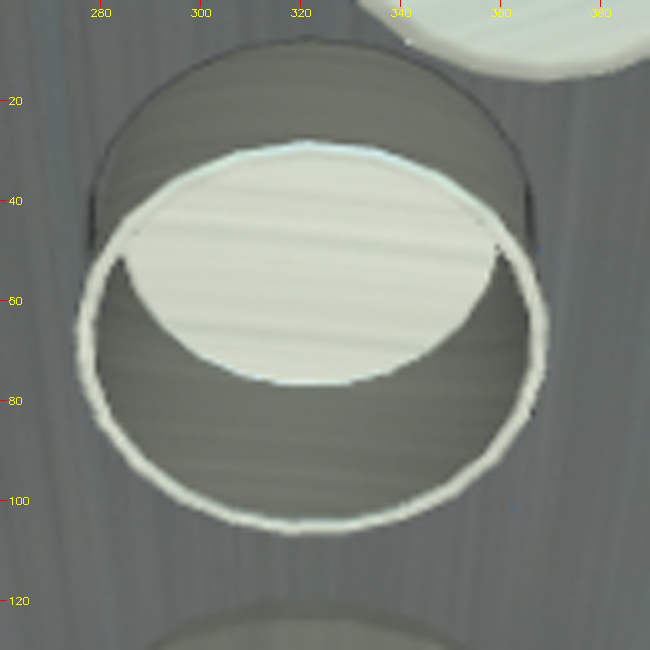

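View pics/wrist7d.png

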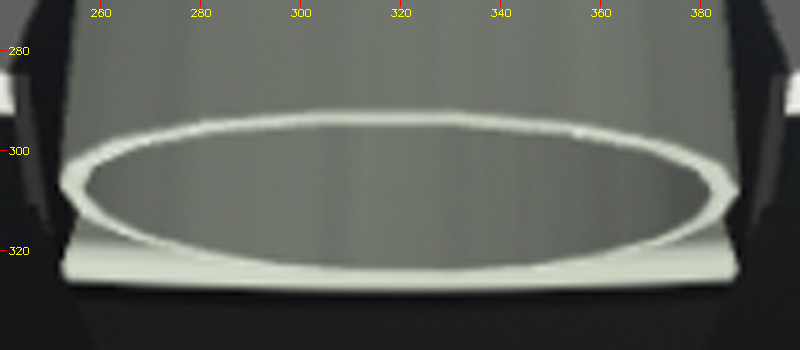

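```bash
python3 - <<'E'
from h import *
cp=camera_params("wrist"); cp=dict(cp,origin=np.array([.51829,.21574,.27789]),orientation=np.array([-.96268,.0011,.02466]))
print(fitc(cp,[(275.3,67),(369.6,67),(322,28),(322,107)],.054,.039))
for z in (.239,.243,.247):print(fitc(cp,[(252,307),(387.5,307.5),(320,291.8),(320,325)],z,.03))
E
```

```text
(array([0.52388705, 0.07885874]), array([-4.62007347e-05, -4.17800242e-05,  2.28748781e-04,  2.18640155e-04]))
(array([0.52227859, 0.05935169]), array([0.00438484, 0.00434317, 0.00391316, 0.00526737]))
(array([0.5218608, 0.0749822]), array([0.00090868, 0.00089791, 0.00087943, 0.0011857 ]))
(array([0.5214366 , 0.09049951]), array([-0.00254554, -0.00251011, -0.00204124, -0.00300891]))
```

Call:
step_arm(
  steps=[
    [0,0,0,0.002,0,-0.015,255],
    [0,0,0,0,0,-0.025,255],
    [0,0,0,0,0,-0.025,255],
    [0,0,0,0,0,-0.015,255],
    [0,0,0,0,0,0,255],
  ],
)

```text
clock: 8.02
position: [0.5238, 0.0737, 0.1398]
ee_rot: [2.49, 0.004, 0.022]
wrist_force: [-0.5, -0.1, -1.1]
opening: 0.0586
```

```bash
python3 - <<'E'
from h import *
s=state();print(s['clock'],s['position'],s['ee_rot'],s['wrist_force'],s['opening'])
p=camera_params("wrist");print(p['origin'],p['orientation'])
for n in ("wrist","scene"):cv2.imwrite(f"pics/{n}8.png",grab_frame(n)[:,:,::-1])
crop("pics/scene8.png","pics/scene8c.png",220,130,120,100,6)
E
```

```text
8.025 [0.52383017 0.07372738 0.13979917] [2.49008147 0.00355881 0.02218739] [-0.52427485 -0.10037317 -1.09916026] 0.05863187524497059
[0.52102976 0.21487719 0.19563266] [-0.96384866  0.00422359  0.02261838]
```

View pics/wrist8.png

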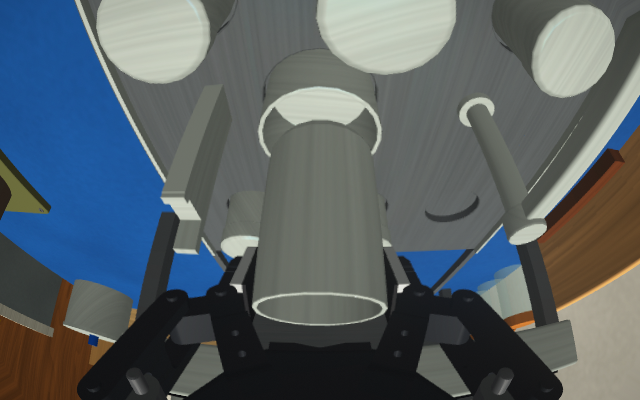

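View pics/scene8c.png

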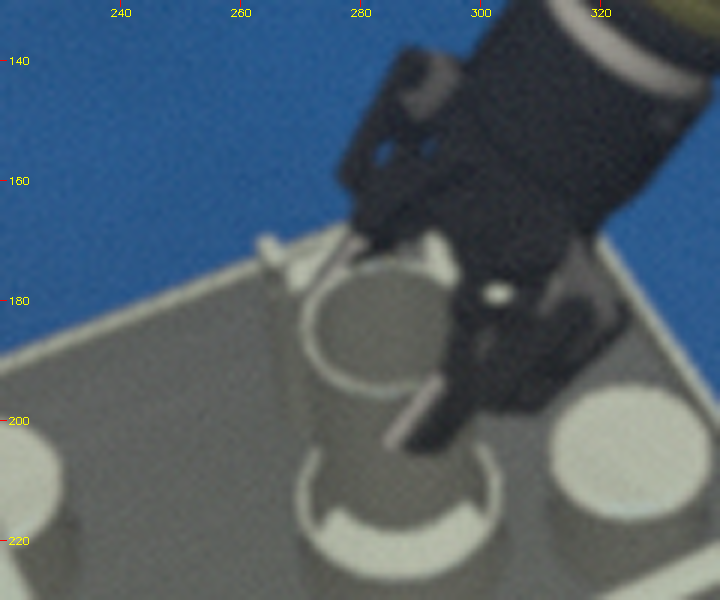

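Call:
step_arm(
  steps=[
    [0,0,0,0,0,-0.012,255],
    [0,0,0,0,0,-0.015,255],
    [0,0,0,0,0,-0.012,255],
    [0,0,0,0,0,-0.006,255],
    [0,0,0,0,0,0,255],
  ],
)

```text
clock: 8.75
position: [0.5239, 0.0743, 0.0957]
ee_rot: [2.491, 0.002, 0.023]
wrist_force: [0.5, -0.7, -2.2]
opening: 0.0589
```

```bash
python3 - <<'E'
from h import *
s=state();print(s['clock'],s['position'],s['ee_rot'],s['wrist_force'],s['opening'])
for n in ("wrist","scene"):cv2.imwrite(f"pics/{n}9.png",grab_frame(n)[:,:,::-1])
crop("pics/scene9.png","pics/scene9c.png",220,130,120,100,6)
E
```

```text
8.75 [0.52394252 0.07431004 0.09566501] [2.49077408e+00 1.84843650e-03 2.29305159e-02] [ 0.4789824  -0.65718668 -2.19538909] 0.0589279453465234
```

View pics/wrist9.png

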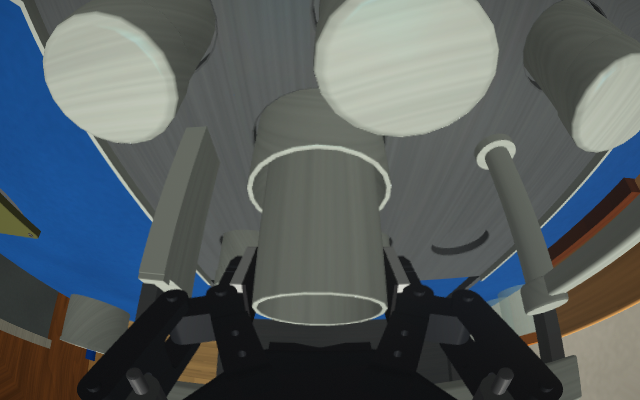

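View pics/scene9c.png

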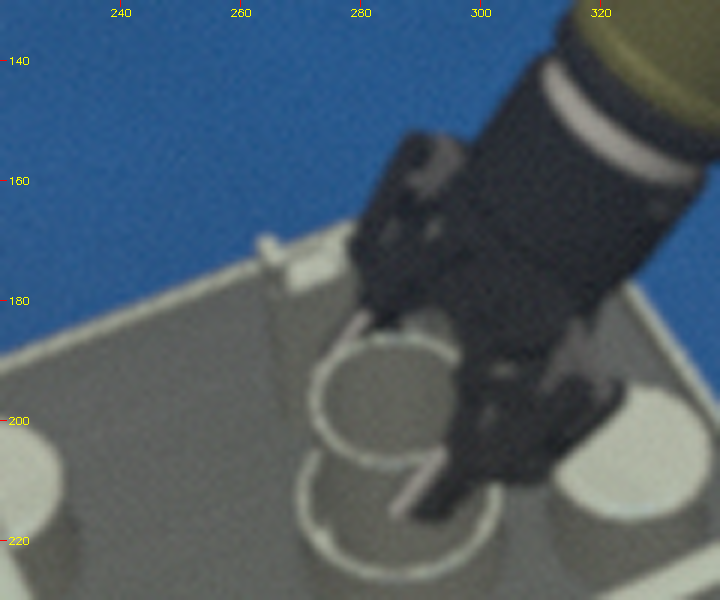

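Call:
step_arm(
  steps=[
    [0,0,0,0,0,-0.006,255],
    [0,0,0,0,0,-0.004,255],
    [0,0,0,0,0,-0.002,255],
    [0,0,0,0,0,0,255],
  ],
)

```text
clock: 9.35
position: [0.5242, 0.0744, 0.0841]
ee_rot: [2.491, 0.001, 0.023]
wrist_force: [-0.2, -0.2, -2.1]
opening: 0.0583
```

Call:
step_arm(
  steps=[
    [0,0,0,0,0,-0.0015,255],
    [0,0,0,0,0,0,255],
  ],
)

```text
clock: 9.6
position: [0.5243, 0.0745, 0.0828]
ee_rot: [2.491, 0.001, 0.023]
wrist_force: [-0.2, 0.5, -2.4]
opening: 0.0591
```

Call:
step_arm(
  steps=[
    [0,0,0,0,0,-0.001,255],
    [0,0,0,0,0,0,255],
  ],
)

```text
clock: 9.85
position: [0.5244, 0.0745, 0.0819]
ee_rot: [2.491, 0.0, 0.023]
wrist_force: [-1.2, 0.2, -2.2]
opening: 0.0586
```

Call:
step_arm(
  steps=[
    [0,0,0,0,0,-0.001,255],
    [0,0,0,0,0,0,255],
  ],
)

```text
clock: 10.1
position: [0.5244, 0.0743, 0.0817]
ee_rot: [2.49, -0.0, 0.023]
wrist_force: [-1.3, 0.9, 4.6]
opening: 0.0589
```

Floor contact came at TCP z 81.7 mm, against the expected 81.9. Releasing now.

Call:
step_arm(
  steps=[
    [0,0,0,0,0,0,60],
    [0,0,0,0,0,0,40],
    [0,0,0,0,0,0,30],
    [0,0,0,0,0,0,30],
    [0,0,0,0,0,0,30],
  ],
)

```text
clock: 10.72
position: [0.5243, 0.0744, 0.0807]
ee_rot: [2.491, 0.001, 0.023]
wrist_force: [-0.2, -0.6, -0.3]
opening: 0.0754
```

```bash
python3 - <<'E'
from h import *
s=state();print(s['clock'],s['position'],s['ee_rot'],s['wrist_force'],s['opening'])
p=camera_params("wrist");print(p['origin'],p['orientation'])
for n in ("wrist","scene"):cv2.imwrite(f"pics/{n}10.png",grab_frame(n)[:,:,::-1])
E
```

```text
10.725 [0.52426454 0.07442581 0.08073124] [2.49135893e+00 6.50916008e-04 2.28243799e-02] [-0.18383988 -0.63522228 -0.3160473 ] 0.0753842262623269
[0.52121685 0.21549158 0.13677182] [-0.96253202  0.00127827  0.02322919]
```

View pics/wrist10.png

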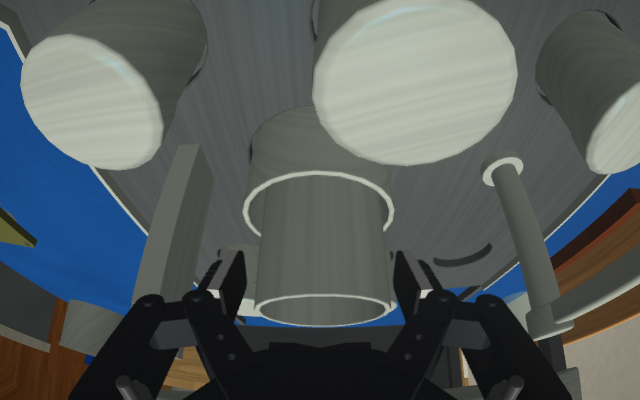

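Call:
step_arm(
  steps=[
    [0,0,0,0,0.006,0.008,30],
    [0,0,0,0,0.018,0.024,30],
    [0,0,0,0,0.024,0.032,30],
    [0,0,0,0,0.024,0.032,30],
    [0,0,0,0,0.024,0.032,30],
  ],
)

```text
clock: 11.45
position: [0.5241, 0.1716, 0.2104]
ee_rot: [2.492, 0.0, 0.023]
wrist_force: [1.1, 0.1, 0.3]
opening: 0.0755
```

Call:
step_arm(
  steps=[
    [0.1625,0.0036,0,0.02,0,0.04,100],
    [0.1625,0.0036,0,0.02,0,0.04,150],
    [0.1625,0.0036,0,0.02,0.01,0.02,180],
    [0.1625,0.0036,0,0.02,0.01,0,180],
    [0,0,0,0.015,0.01,0,180],
  ],
)

```text
clock: 12.08
position: [0.6205, 0.1979, 0.3113]
ee_rot: [-3.14, -0.003, 0.019]
wrist_force: [0.3, -0.0, -1.0]
opening: 0.025
```

Call:
step_arm(
  steps=[
    [0,0,0,0,0,0,180],
    [0,0,0,0,0,0,180],
  ],
)

```text
clock: 12.32
position: [0.6183, 0.2007, 0.3086]
ee_rot: [3.141, 0.001, 0.024]
wrist_force: [-0.1, 0.1, -0.4]
opening: 0.025
```

```bash
python3 - <<'E'
from h import *
s=state();print(s['clock'],s['position'],s['ee_rot'],s['wrist_force'],s['opening'],s['qpos'])
p=camera_params("wrist");print(p['origin'],p['orientation'])
for n in ("wrist","scene"):cv2.imwrite(f"pics/{n}11.png",grab_frame(n)[:,:,::-1])
crop("pics/scene11.png","pics/scene11c.png",220,130,160,120,5)
E
```

```text
12.325 [0.61829427 0.20065934 0.30860582] [3.14097134e+00 1.43579714e-03 2.40352194e-02] [-0.05115258  0.14976348 -0.38901212] 0.025045051026950024 [ 2.49005412e-01  3.76787213e-01  1.23831256e+00 -2.85628023e-04
  1.52803110e+00  2.24982177e-01]
[0.61670677 0.28010105 0.43861166] [-0.31292606  0.00204875  0.02450872]
```

View pics/wrist11.png

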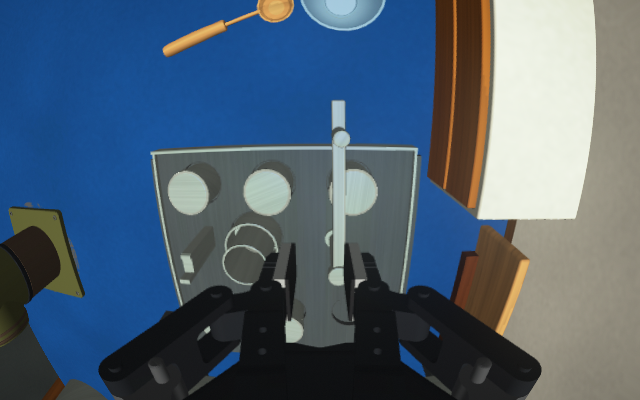

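View pics/scene11c.png

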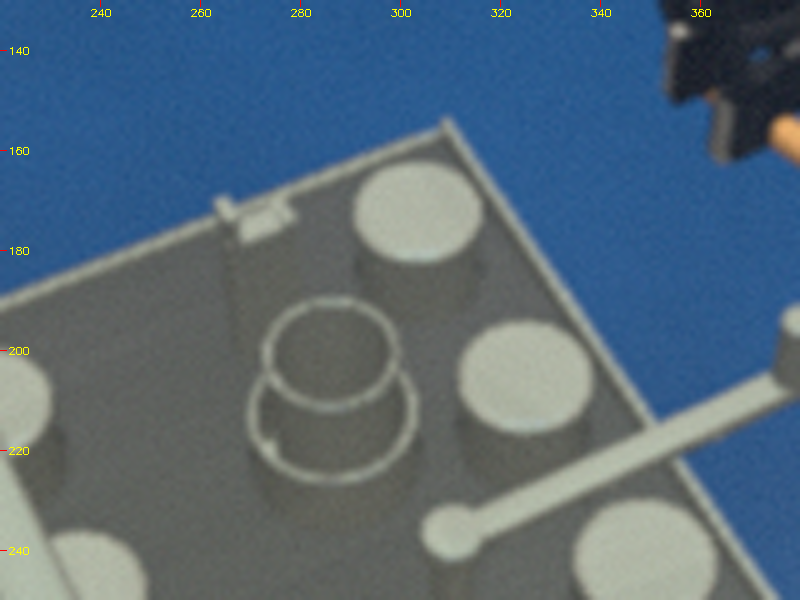

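```bash
python3 - <<'E'
from h import *
cp=camera_params("wrist"); cp=dict(cp,origin=np.array([.61671,.2801,.43861]),orientation=np.array([-.31293,.00205,.02451]))
crop("pics/wrist11.png","pics/wrist11c.png",310,90,60,60,10)
crop("pics/wrist11.png","pics/wrist11d.png",210,210,150,90,5)
print('rim exp',proj("scene",(.524,.079,.103)))
print('knob',watz(cp,341.5,139,.165))
print(tri([('scene',286.5,200.5)]*1) if 0 else '', atz('scene',286.5,200.5,.103))
E
```

```text
rim exp (np.float64(284.30716017634626), np.float64(199.8187366481234))
knob [0.63645099 0.24758411 0.165     ]
 [0.52781137 0.08262663 0.103     ]
```

View pics/wrist11c.png

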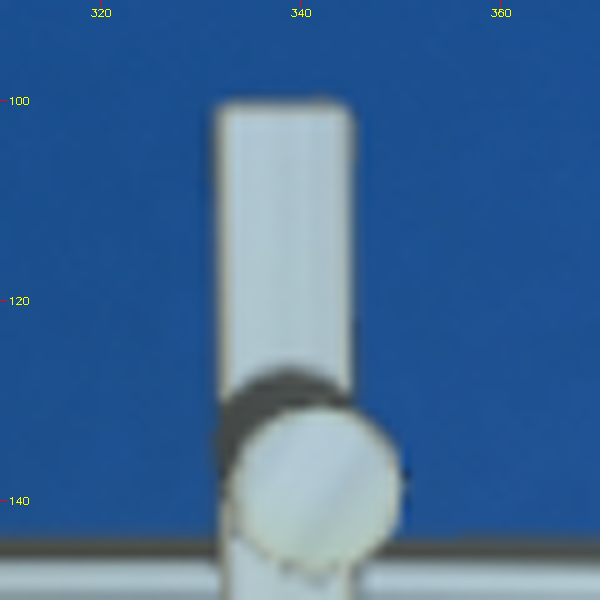

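View pics/wrist11d.png

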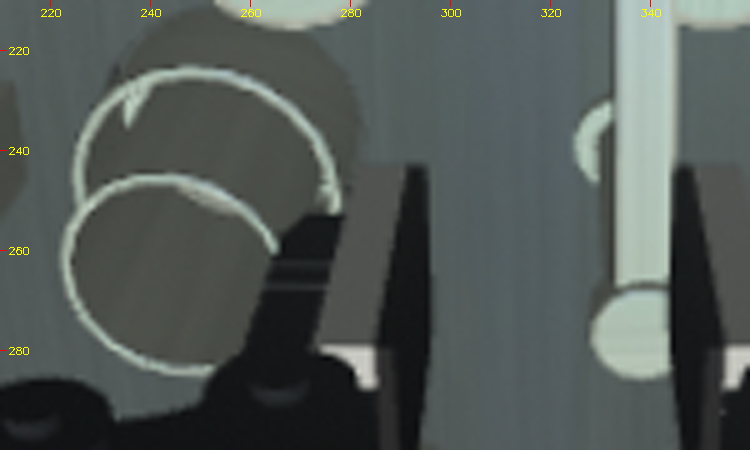

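Call:
step_arm(
  steps=[
    [0,0,0,0.0187,0.0465,-0.03,180],
    [0,0,0,0,0,-0.05,180],
    [0,0,0,0,0,-0.02,180],
    [0,0,0,0,0,0,180],
    [0,0,0,0,0,0,180],
  ],
)

```text
clock: 13.05
position: [0.6384, 0.2474, 0.2101]
ee_rot: [-3.141, -0.002, 0.024]
wrist_force: [0.1, -0.1, 0.1]
opening: 0.0253
```

```bash
python3 - <<'E'
from h import *
s=state();print(s['clock'],s['position'],s['ee_rot'],s['wrist_force'],s['opening'])
for n in ("wrist",):cv2.imwrite(f"pics/{n}12.png",grab_frame(n)[:,:,::-1])
E
```

```text
13.05 [0.63842519 0.24741799 0.2101048 ] [-3.14115980e+00 -1.81904823e-03  2.35500502e-02] [ 0.08990967 -0.08785796  0.13445631] 0.025341645037010033
```

View pics/wrist12.png

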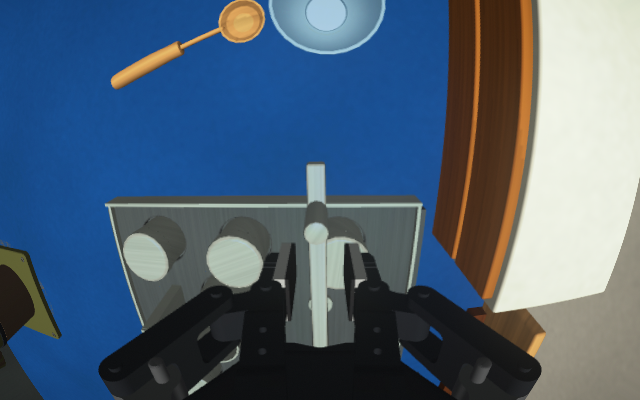

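Call:
step_arm(
  steps=[
    [0,0,0,-0.0015,0,-0.02,180],
    [0,0,0,0,0,-0.025,180],
    [0,0,0,0,0,-0.015,180],
    [0,0,0,0,0,0,180],
    [0,0,0,0,0,0,180],
  ],
)

```text
clock: 13.72
position: [0.6373, 0.2472, 0.15]
ee_rot: [-3.141, -0.002, 0.023]
wrist_force: [0.1, -0.4, -0.5]
opening: 0.0252
```

```bash
python3 - <<'E'
from h import *
s=state();print(s['clock'],s['position'],s['ee_rot'],s['wrist_force'],s['opening'])
for n in ("wrist",):cv2.imwrite(f"pics/{n}13.png",grab_frame(n)[:,:,::-1])
h=np.array([.643,.082]);r=.165
for i in range(17):
    th=1.603+i*(3.163-1.603)/16; p=h+r*np.array([np.cos(th),np.sin(th)]); print(i,round(th,3),p.round(4))
E
```

```text
13.725 [0.6373255  0.2471711  0.15004788] [-3.14101810e+00 -2.02847688e-03  2.29510651e-02] [ 0.06211791 -0.35127108 -0.45380022] 0.02516295548862092
0 1.603 [0.6377 0.2469]
1 1.7 [0.6217 0.2456]
2 1.798 [0.6058 0.2428]
3 1.895 [0.5904 0.2384]
4 1.993 [0.5754 0.2325]
5 2.091 [0.5611 0.2252]
6 2.188 [0.5475 0.2166]
7 2.285 [0.5349 0.2066]
8 2.383 [0.5232 0.1955]
9 2.481 [0.5128 0.1833]
10 2.578 [0.5035 0.1701]
11 2.675 [0.4956 0.1562]
12 2.773 [0.4891 0.1414]
13 2.87 [0.484  0.1262]
14 2.968 [0.4805 0.1105]
15 3.066 [0.4785 0.0945]
16 3.163 [0.478  0.0785]
```

View pics/wrist13.png

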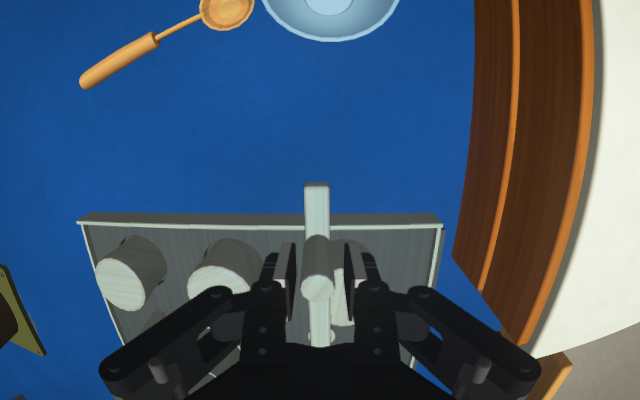

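The knob at (317,285) sits between the pads. I'll sweep along the arc with the gripper turning along with it.

Call:
step_arm(
  steps=[
    [0,0,0.0975,-0.016,-0.0013,0,180],
    [0,0,0.0975,-0.0159,-0.0028,0,180],
    [0,0,0.0975,-0.0154,-0.0044,0,180],
    [0,0,0.0975,-0.015,-0.0059,0,180],
  ],
)

```text
clock: 14.28
position: [0.5752, 0.2329, 0.1503]
ee_rot: [3.141, -0.004, 0.416]
wrist_force: [1.9, -0.6, -1.2]
opening: 0.025
```

```bash
python3 - <<'E'
from h import *
s=state();print(s['clock'],s['position'],s['ee_rot'],s['wrist_force'],s['opening'])
for n in ("wrist",):cv2.imwrite(f"pics/{n}14.png",grab_frame(n)[:,:,::-1])
E
```

```text
14.275 [0.57518395 0.2329251  0.15025763] [ 3.14112153 -0.0038463   0.41640218] [ 1.86755437 -0.58061266 -1.24800463] 0.025042939995992174
```

View pics/wrist14.png

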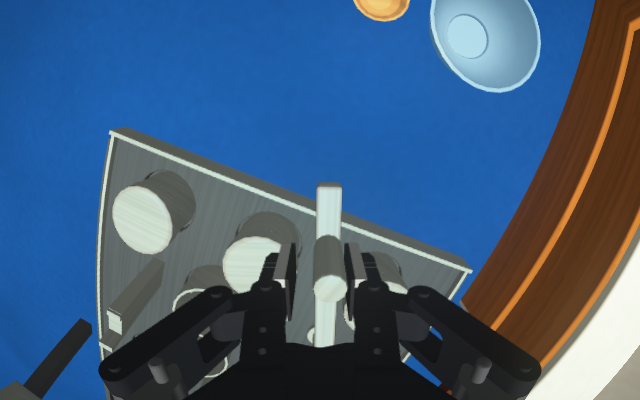

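Working well: the keeper follows, and the force is about 2 N. I'll continue.

Call:
step_arm(
  steps=[
    [0,0,0.0975,-0.0143,-0.0073,0,180],
    [0,0,0.0975,-0.0136,-0.0086,0,180],
    [0,0,0.0975,-0.0126,-0.01,0,180],
    [0,0,0.0975,-0.0117,-0.0111,0,180],
  ],
)

```text
clock: 14.82
position: [0.5233, 0.1961, 0.1501]
ee_rot: [3.14, -0.004, 0.805]
wrist_force: [1.4, 0.8, 0.4]
opening: 0.0251
```

Call:
step_arm(
  steps=[
    [0,0,0.0975,-0.0104,-0.0122,0,180],
    [0,0,0.0975,-0.0093,-0.0132,0,180],
    [0,0,0.0975,-0.0079,-0.0139,0,180],
    [0,0,0.0975,-0.0065,-0.0148,0,180],
  ],
)

```text
clock: 15.32
position: [0.4891, 0.1417, 0.1501]
ee_rot: [3.139, -0.002, 1.195]
wrist_force: [-0.6, 1.4, 0.3]
opening: 0.0248
```

```bash
python3 - <<'E'
from h import *
s=state();print(s['clock'],s['position'],s['ee_rot'],s['wrist_force'],s['opening'])
for n in ("wrist",):cv2.imwrite(f"pics/{n}15.png",grab_frame(n)[:,:,::-1])
E
```

```text
15.325 [0.48909584 0.14174336 0.15006633] [ 3.13912568e+00 -2.38384197e-03  1.19474301e+00] [-0.57777506  1.3800957   0.30288626] 0.0247962686334323
```

View pics/wrist15.png

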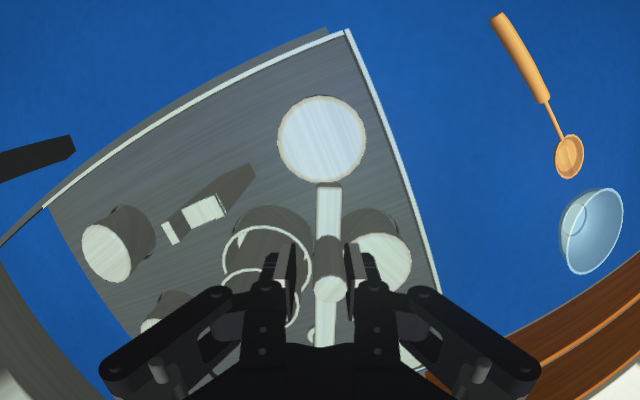

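Call:
step_arm(
  steps=[
    [0,0,0.0975,-0.0051,-0.0152,0,180],
    [0,0,0.0975,-0.0035,-0.0157,0,180],
  ],
)

```text
clock: 15.62
position: [0.4806, 0.111, 0.1498]
ee_rot: [3.139, -0.002, 1.389]
wrist_force: [1.1, 1.8, -0.5]
opening: 0.0248
```

Call:
step_arm(
  steps=[
    [0,0,0.0975,-0.002,-0.016,0,180],
    [0,0,0.0975,-0.0005,-0.015,0,180],
  ],
)

```text
clock: 15.88
position: [0.4781, 0.0797, 0.1498]
ee_rot: [3.139, -0.001, 1.583]
wrist_force: [0.6, 1.8, -0.3]
opening: 0.025
```

```bash
python3 - <<'E'
from h import *
s=state();print(s['clock'],s['position'],s['ee_rot'],s['wrist_force'],s['opening'])
for n in ("wrist",):cv2.imwrite(f"pics/{n}16.png",grab_frame(n)[:,:,::-1])
E
```

```text
15.875 [0.47808931 0.07973282 0.14982304] [ 3.13889272e+00 -9.24482084e-04  1.58324231e+00] [ 0.5717546   1.76841734 -0.28429556] 0.02502700640194031
```

View pics/wrist16.png

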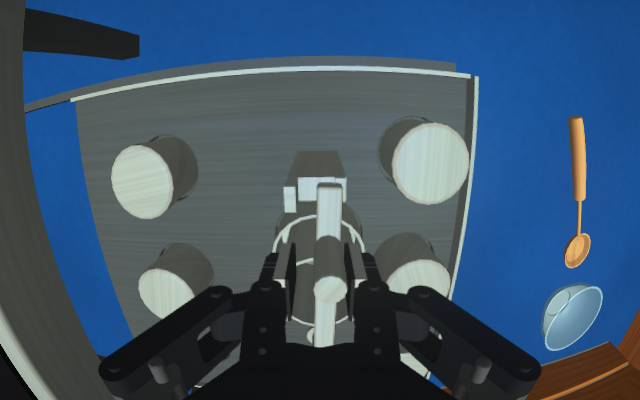

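Call:
step_arm(
  steps=[
    [0,0,0,0,-0.002,0,180],
    [0,0,0,0,-0.001,0,180],
  ],
)

```text
clock: 16.18
position: [0.4775, 0.0771, 0.1492]
ee_rot: [3.14, -0.001, 1.581]
wrist_force: [0.6, 2.0, 0.1]
opening: 0.0254
```

Call:
step_arm(
  steps=[
    [0,0,0,0,-0.0015,0,180],
    [0,0,0,0,0,0,180],
  ],
)

```text
clock: 16.42
position: [0.477, 0.0753, 0.1488]
ee_rot: [3.141, -0.0, 1.583]
wrist_force: [0.0, 1.0, 0.3]
opening: 0.0252
```

Call:
step_arm(
  steps=[
    [0,0,0,0,-0.0015,0,180],
    [0,0,0,0,0,0,180],
  ],
)

```text
clock: 16.68
position: [0.4768, 0.0735, 0.1488]
ee_rot: [3.142, 0.0, 1.583]
wrist_force: [0.0, 0.9, 0.9]
opening: 0.0254
```

Call:
step_arm(
  steps=[
    [0,0,0,0,-0.001,0,180],
    [0,0,0,0,0,0,180],
  ],
)

```text
clock: 16.92
position: [0.4768, 0.0734, 0.1488]
ee_rot: [3.141, -0.002, 1.582]
wrist_force: [0.8, 4.0, 0.3]
opening: 0.0256
```

Call:
step_arm(
  steps=[
    [0,0,0,0,-0.001,0,180],
    [0,0,0,0,0,0,180],
  ],
)

```text
clock: 17.18
position: [0.4768, 0.0733, 0.1488]
ee_rot: [3.141, -0.003, 1.582]
wrist_force: [1.3, 8.6, -0.8]
opening: 0.025
```

Call:
step_arm(
  steps=[
    [0,0,0,0,-0.001,0,180],
    [0,0,0,0,0,0,180],
  ],
)

```text
clock: 17.42
position: [0.4768, 0.0732, 0.1488]
ee_rot: [3.141, -0.005, 1.582]
wrist_force: [0.2, 11.3, -0.9]
opening: 0.0248
```

```bash
python3 - <<'E'
from h import *
s=state();print(s['clock'],s['position'],s['ee_rot'],s['wrist_force'],s['opening'])
for n in ("wrist",):cv2.imwrite(f"pics/{n}17.png",grab_frame(n)[:,:,::-1])
crop("pics/wrist17.png","pics/wrist17c.png",260,150,130,150,4)
E
```

```text
17.425 [0.47679657 0.07317329 0.14877984] [ 3.14136059 -0.00513396  1.58157899] [ 0.24839303 11.30457891 -0.901598  ] 0.024786912661032837
```

View pics/wrist17c.png

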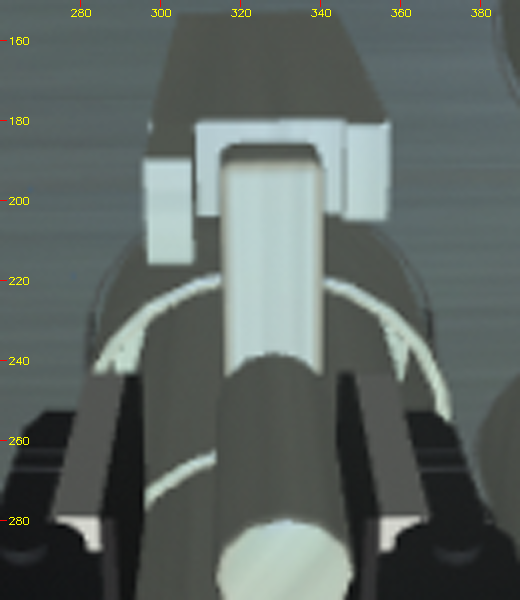

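Hard stop: the force rises to 11 N without travel, and the knob is at the closed position expected from hinge and catch. Backing off now.

Call:
step_arm(
  steps=[
    [0,0,0,0,0.005,0,180],
    [0,0,0,0,0.002,0,180],
    [0,0,0,0,0,0.02,180],
    [0,0,0,0,0,0.04,180],
    [0,0,0,0,0,0.06,180],
  ],
)

```text
clock: 18.1
position: [0.4751, 0.0768, 0.2683]
ee_rot: [-3.136, 0.001, 1.583]
wrist_force: [1.2, -0.4, 0.6]
opening: 0.0251
```

Call:
step_arm(
  steps=[
    [0,0,0,0,0.02,0.05,180],
    [0,0,0,0,0.03,0.03,180],
    [0,0,0,-0.02,0.04,0,180],
    [0,0,0,-0.02,0.04,0,180],
    [0,0,0,0,0,0,180],
  ],
)

```text
clock: 18.73
position: [0.4352, 0.209, 0.3488]
ee_rot: [-3.141, 0.0, 1.587]
wrist_force: [-0.5, -0.1, -0.2]
opening: 0.025
```

Call:
step_arm(
  steps=[
    [0,0,0,0,0,0,180],
    [0,0,0,0,0,0,180],
  ],
)

```text
clock: 18.98
position: [0.4372, 0.2065, 0.3486]
ee_rot: [-3.141, 0.001, 1.582]
wrist_force: [0.4, 0.3, 0.2]
opening: 0.0251
```

```bash
python3 - <<'E'
from h import *
s=state();print(s['clock'],s['position'],s['ee_rot'],s['wrist_force'],s['opening'])
p=camera_params("wrist");print(p['origin'],p['orientation'])
for n in ("wrist","scene","top"):cv2.imwrite(f"pics/{n}18.png",grab_frame(n)[:,:,::-1])
crop("pics/scene18.png","pics/scene18c.png",220,130,160,120,5)
E
```

```text
18.975 [0.43720142 0.20654245 0.34861535] [-3.14143096e+00  8.35146773e-04  1.58164146e+00] [0.38350832 0.31662521 0.19257187] 0.02513919128961185
[0.35846114 0.20623135 0.47866784] [-3.12079709e-01  3.14386283e-04  1.58204158e+00]
```

View pics/wrist18.png

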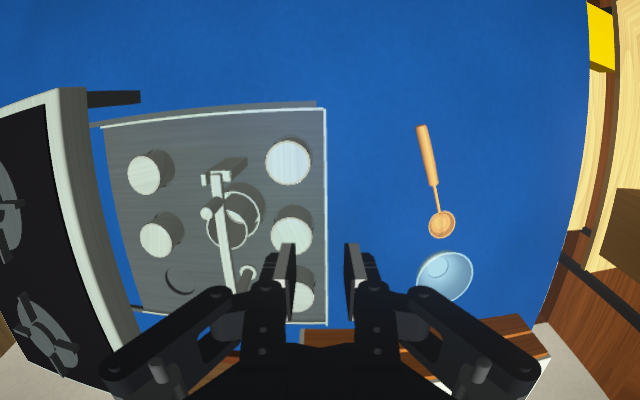

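View pics/scene18c.png

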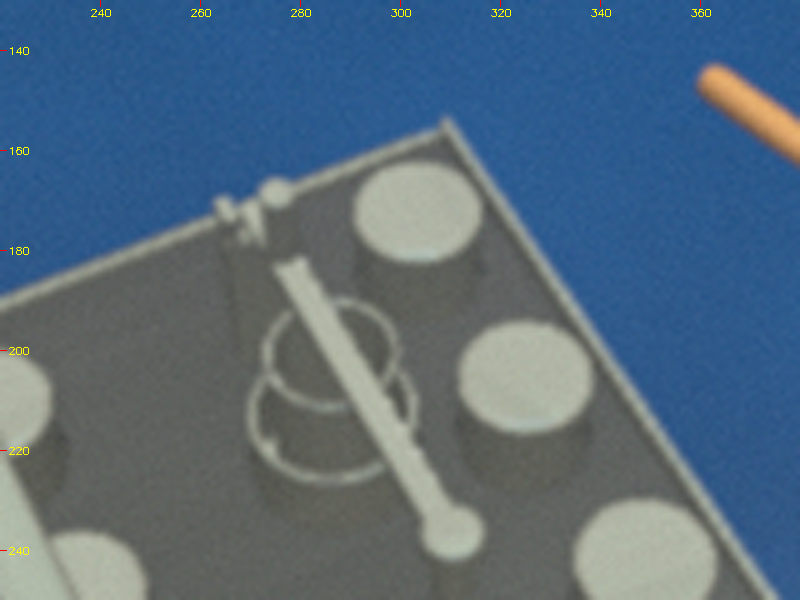

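View pics/top18.png

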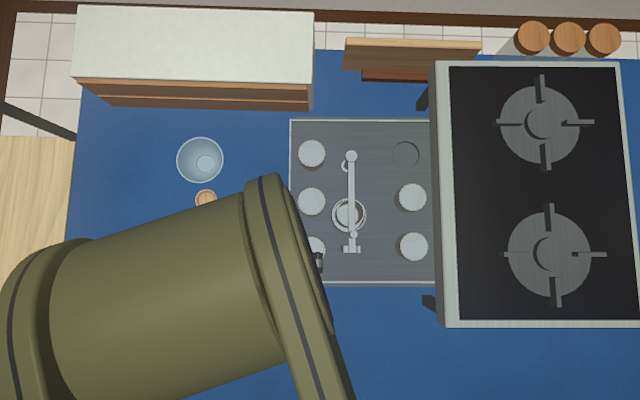

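```bash
python3 - <<'E'
from h import *
crop("pics/top18.png","pics/top18c.png",315,140,75,120,6)
crop("pics/wrist18.png","pics/wrist18c.png",180,150,100,150,5)
E
```

```text
(no output)
```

View pics/top18c.png

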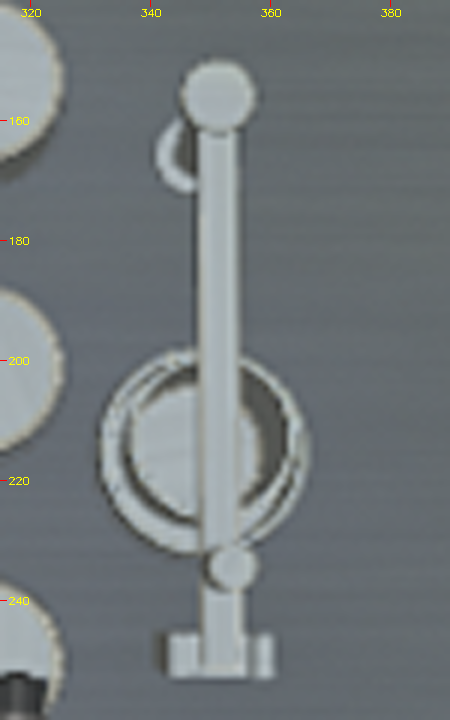

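View pics/wrist18c.png

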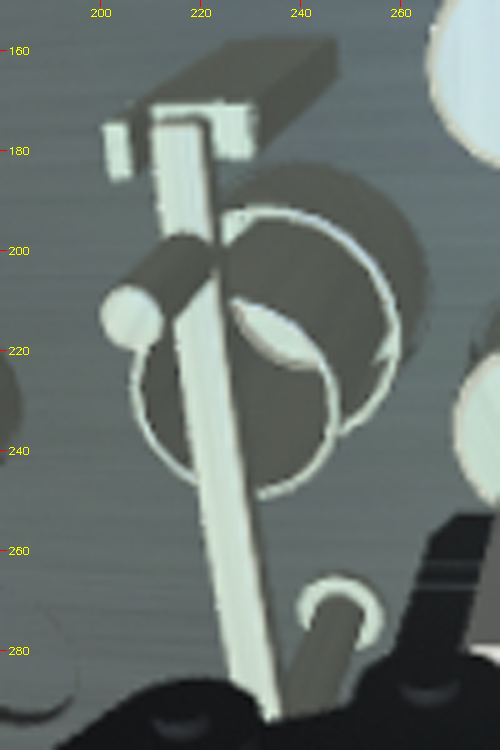

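```bash
python3 - <<'E'
from h import *
h=atz('top',351.3,156,.126)
for u,v,z in ((353.8,234.3,.165),(352.3,252,.122)):
    d=atz('top',u,v,z)-h; a=np.arctan2(-d[1],-d[0]); print('world ang of -dir',a,np.linalg.norm(d[:2]),'theta~',0.022-a)
print('tall rim expected top px',proj('top',(.524,.079,.103)),'wide',proj('top',(.523,.079,.054)))
E
```

```text
world ang of -dir 0.02586943609243477 0.16439535722315224 theta~ -0.003869436092434772
world ang of -dir 0.030099919318306897 0.19985302053194887 theta~ -0.008099919318306899
tall rim expected top px (np.float64(350.6904386376757), np.float64(212.83181424510167)) wide (np.float64(348.7326093479461), np.float64(214.82562597626713))
```

```bash
python3 -c "
from station import *
print(finish_job())"
```

```text
the job is handed in; nothing more can be done
None
```

The tall beaker is nested in the wide one and released, and the keeper is closed in its catch. I handed the job in at about 19 s; no verdict comes back.

**What I did:** I gripped the tall beaker with the tool leaned about 37°, lifted it about 35 mm and drew it out along +y. I then lowered it into the wide beaker and let go. Finally I swept the keeper round by its knob, with the pads loosely around it, until it met the stop.

**Last checks:**
- **Nesting:** floor contact came at TCP z 81.7 mm against 81.9 expected. Afterwards the pictures showed the beaker upright and close to centred.
- **Keeper:** the force rose to 11 N with no further travel at the stop. From the top picture the keeper angle is about 0 (−0.004 from the knob, −0.008 from the arm end).
- **Bystanders and robot:** the tins and bowl look unmoved, and so does the spoon. The arm is clear and touching nothing.

**Disagreements:**
- The scene camera places points 2–4 mm away from the top and wrist cameras. It showed the same offset before I moved anything, so I took it as calibration.
- One wrist fix, taken while the arm was still settling, was up to 10 mm off, so I retook it.
- In the close wrist picture a gap of a few millimetres seems to remain between the arm and the stop prong. The hard stop and the measured angle both say it is closed.

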